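# Set out the medicine refill tray

## Robot

A 6-joint arm with a two-finger parallel gripper is mounted at the origin on the work surface. World frame = base frame: x ahead of the robot, y to its left, z up, the work surface at z = 0. Lengths are in mm, angles in degrees, forces in N, time in s.
With the tool pointing down it reaches from about 300 to 875 mm from the base axis. Payload 6.4 kg.
Tool frame: the origin (TCP) lies on the centre line of the jaws, within the pads' length; the fingertips stand 19 mm ahead of it and the grasp point (between the pads) is the TCP; z points along the fingers, y is the line along which they close (so a half turn about z gives the same grasp; the last joint's range is limited). The gripper opens to 88 mm and grips with 3 to 60 N. Pads are 18 mm wide; open, the fingers measure 123 mm over their backs; the gripper's body (75 mm by 187 mm) begins 45 mm behind the grasp point.
Start: joints at [-80.862, 10.359, 92.074, -0, 77.567, -11.82], TCP at [205.692, -536.966, 257.714] pointing down, gripper open.
Joint ranges: [-171.53, 171.53], [-51.25, 118.39], [17.06, 147.69], [-65.23, 245.23], [0, 150.52], [-178.68, 178.68]. Speed limits (degrees/s): [147.25, 147.25, 172.46, 180, 180, 180].

## Interface

Orientations are given as a 3x3 rotation matrix whose columns are the frame's x, y, z axes.
In Python, from cell import ctrl gives the robot as it stands. The module is installed in compiled form; this text tells all that it offers.
- The arm moves only by the tool play_rows, never from a script. Its argument "moves" is a list that holds one entry, the list of rows, each a list of 4 numbers: the shift along the tool's x, y, z in mm, then the turn about the tool's z in rad. In form: [[[dx, dy, dz, turn], ...]]. A call has 1 to 12 rows; each row is the pose to reach, as a shift and turn from the pose commanded when the call began, along the tool's axes at that moment; what a row does not reach only later rows make up. A row lasts 1/8 s, in which the tool goes at most 62.5 mm and 10.7 degrees, less where a joint would pass 70% of its speed; a pose out of reach is approached as far as the arm can. A call with a gripper value outside its range is refused whole. "gripper" is the opening, from 0 (shut) to 1 (fully open), set as the call begins (left out, the last holds). The fingers move at their own pace and stop on an object; the grip force is fixed at half the most. Time passes only in rows, so rows that repeat a pose let the fingers close. It gives the time, the measured TCP pose, the force, the opening and the grip force at its end, in the units of the state.
- ctrl.get_state(): the state, without advancing time (a new reading comes with each control period).
- ctrl.read_camera(name): name is "scene" or "top" or "wrist"; returns a dict with "img" (400x640x3 uint8, red, green, blue), "range_z" (400x640 float32, mm along the optical axis (not along the pixel's ray), 0 where there is no reading), "fx", "fy", "cx", "cy" (pixels), "cam_to_world" (4x4, takes a point from camera to world coordinates). Camera axes: x right, y down, z forward; pixel columns grow to the right and rows downward; lengths in mm; the calibration is good to about 2 mm. A picture is of the moment at which its call begins.
- ctrl.finish_job(): hands the job in; it is judged then, once.
The state is a dict: "time": time; "q": joint angles; "dq": joint speeds; "joint_torque": joint torques, N m; "eef_pos": TCP position; "tool_rot": TCP orientation; "force": force on the tool from outside, world axes, zero at the start; "torque": the same for the moment, N m; "gripper_width": opening from 0.0 (shut) to 1.0 (fully open); "grip_force": force on a finger pad.
Only numpy, scipy, OpenCV 4.12 (cv2) and the standard library are available. Lean on these libraries where they do the work, as an engineer would, in place of code of your own. Each camera call takes 0.05 s, during which the arm holds its last target. There are 200 camera calls.

## Task

Set out the refill tray: lay the lime-green pill organizer on the aluminium tray the right way up, and take every square brown jar out of the grey bin, tip it over until its lid is up, and stand it on the tray floor beside the organizer. Leave the round tin in the bin and the cup, bottles and brush where they are.

Things in the scene. Friction and masses are not known exactly. Their poses are not given: they have to be found in the camera images.
- jar1: square brown plastic jar with a round white screw lid; only some of the four jars are present. Square body 60 x 60 mm, 50 mm high; lid 54 mm across, 14 mm high, on one end; 64 mm overall; about 120 g. Origin at the middle of the overall 60 x 60 x 64 envelope (32 mm from the base and from the lid's top, 30 mm from each side); +z points out through the lid, x and y out through the sides. Starts in the bin lying on a side (z level).
- jar2: square brown plastic jar with a round white screw lid; only some of the four jars are present. Square body 60 x 60 mm, 50 mm high; lid 54 mm across, 14 mm high, on one end; 64 mm overall; about 120 g. Origin at the middle of the overall 60 x 60 x 64 envelope (32 mm from the base and from the lid's top, 30 mm from each side); +z points out through the lid, x and y out through the sides. Starts in the bin lying on a side (z level).
- jar3: square brown plastic jar with a round white screw lid; only some of the four jars are present. Square body 60 x 60 mm, 50 mm high; lid 54 mm across, 14 mm high, on one end; 64 mm overall; about 120 g. Origin at the middle of the overall 60 x 60 x 64 envelope (32 mm from the base and from the lid's top, 30 mm from each side); +z points out through the lid, x and y out through the sides. Starts in the bin upside down, standing on its lid (z down).
- jar4: square brown plastic jar with a round white screw lid; only some of the four jars are present. Square body 60 x 60 mm, 50 mm high; lid 54 mm across, 14 mm high, on one end; 64 mm overall; about 120 g. Origin at the middle of the overall 60 x 60 x 64 envelope (32 mm from the base and from the lid's top, 30 mm from each side); +z points out through the lid, x and y out through the sides. Starts in the bin upside down, standing on its lid (z down).
- organizer: lime-green seven-day pill organizer, a closed bar 44 x 168 x 28 mm (x, y, z), about 110 g, starting flat on the table between bin and tray. Origin at the centre of its underside, y along its length, z up out of its lids.
- bin: open grey plastic bin fixed to the table, 280 x 280 mm outside, 60 mm high, walls and floor 5 mm. Origin at the centre of its underside, on the table; z up. It may stand left or right of the robot.
- tray: open aluminium tray fixed to the table on the other side from the bin, 240 x 310 mm outside (x, y), rim 20 mm high, walls and floor 4 mm. Origin at the centre of its underside, on the table; z up.
- tin: low round aluminium tin, 59 mm across and 34 mm high, in the bin's middle; it stays in the bin. Origin at the centre of its underside.
- cup: glass measuring cup, 84 mm across the rim, 74 mm high, handle at +y; stays where it is. Origin at the centre of its underside.
- bottle1: closed round brown bottle, 58 mm across, 95 mm high; stays where it is. Origin at the centre of its underside.
- bottle2: closed round brown bottle, 58 mm across, 95 mm high; stays where it is. Origin at the centre of its underside.
- brush: flat brush with a wooden handle, 140 mm long, lying between the robot and the open table; stays where it is. Origin on its underside near the middle of its length.
Mind the look-alikes: they are no part of the job. What is shaped like the jar4 but pink is not meant.

How it is judged:
By the outcome, as a careful person would: the job done as asked, in the order asked, and still so for the second after the job is handed in, with the robot touching nothing.
Of jar1, jar2, jar3, jar4 only 2 to 3 are there at a start; the rules pass over those that are not, and their reading is None.
At some moment in a run one of jar1, jar2, jar3, jar4, organizer may be knocked a few centimetres aside while the robot is not near it.
Once in a run the grip may slacken for a moment while it holds something.
It also fails if it takes over 210 s, if anything falls off the work surface, if the arm or the gripper's body presses on something with over 40 N, if the wrist force passes 120 N, or if a joint passes its speed limit or range.

## Working session

There is one attempt and no reset: what is moved stays moved. The work goes in short steps, Python scripts to look and compute and a tool call to move; the robot and the scene stay as the last step left them, time stands still between calls to the robot, and variables do not carry over. Pictures are saved under pics/ and viewed, at most 14 in all, crops included, and the job is handed in when it is done.

Besides the shell and the picture viewer there is one more tool, called after "Call:" as name(argument=value, ...), one argument or row to a line, values as JSON. play_rows: Moves the arm, as the interface text tells. Its arguments: {"type":"object","properties":{"moves":{"type":"array"},"gripper":{"type":"number"}},"required":["moves"]}

```bash
mkdir -p pics; cat > h.py <<'E'
import numpy as np, cv2
from cell import ctrl
def cam(n):
    return ctrl.read_camera(n)
def pt(c,u,v,z=None):
    T=c["cam_to_world"]
    d=np.array([(u-c["cx"])/c["fx"],(v-c["cy"])/c["fy"],1.0])
    if z is None:
        return T[:3,:3]@(d*c["range_z"][int(v),int(u)])+T[:3,3]
    r=T[:3,:3]@d; s=(z-T[2,3])/r[2]; return T[:3,3]+s*r
def cloud(c):
    v,u=np.mgrid[0:400,0:640]
    Z=c["range_z"]; P=np.stack([(u-c["cx"])/c["fx"]*Z,(v-c["cy"])/c["fy"]*Z,Z],-1)
    W=P@c["cam_to_world"][:3,:3].T+c["cam_to_world"][:3,3]; W[Z==0]=np.nan; return W
def save(im,n,s=1):
    im=cv2.resize(im,None,fx=s,fy=s,interpolation=cv2.INTER_CUBIC); cv2.imwrite("pics/"+n+".png",im[:,:,::-1])
E
python3 - <<'E'
from h import *
import pickle
for n in["top","scene"]:
    c=cam(n); save(c["img"],n+"0",1.25); pickle.dump(c,open(n+"0.pkl","wb"))
    print(n,c["cam_to_world"].round(2).tolist(),c["fx"])
s=ctrl.get_state();print(s["time"],s["eef_pos"],s["tool_rot"],s["gripper_width"])
E
```

```text
top [[-0.01, -1.0, 0.09, 426.4], [-1.0, 0.01, 0.0, -113.42], [-0.0, -0.09, -1.0, 1250.54], [0.0, 0.0, 0.0, 1.0]] 409.55870007240424
scene [[0.57, 0.69, -0.46, 1064.75], [0.82, -0.48, 0.31, -475.56], [-0.01, -0.55, -0.84, 1066.74], [0.0, 0.0, 0.0, 1.0]] 398.4017438765252
0.1 [ 205.61197118 -536.49788793  256.90451355] [[ 9.33840961e-01  3.57688395e-01 -2.69030438e-04]
 [ 3.57688367e-01 -9.33839722e-01  1.55088436e-03]
 [ 3.03502026e-04 -1.54450840e-03 -9.99998761e-01]] 0.9945508318824164
```

View pics/top0.png

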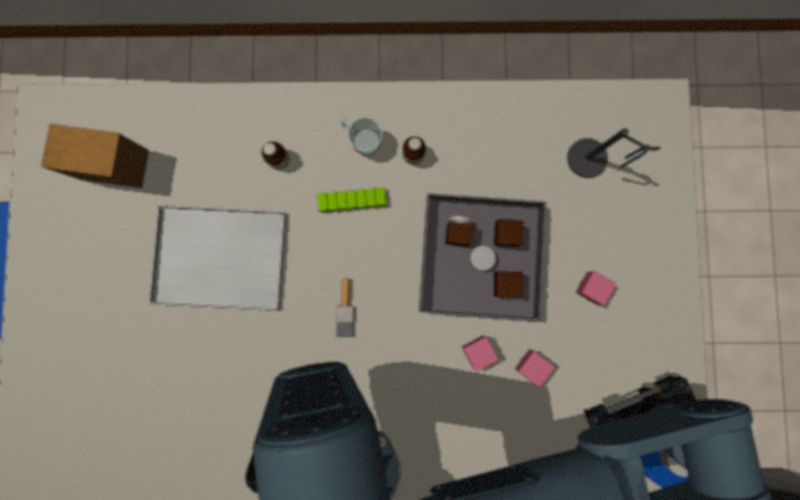

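View pics/scene0.png

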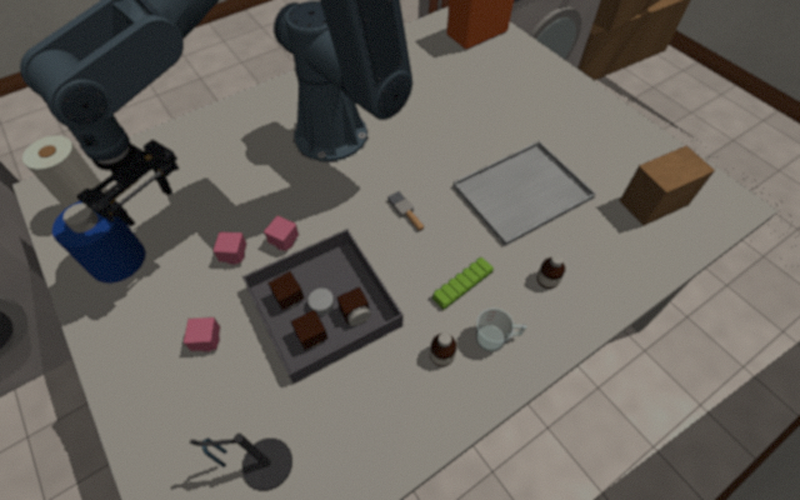

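The pictures show three square brown jars in the bin on the right. In top0, jar1/2 lies at (460,232) with its lid pointing away from the robot, and two jars stand upside down at (510,232) and (510,285). The tin is at (483,258), the organizer at (352,200) and the tray at (220,258).

Look-alikes are the pink cubes at (598,288), (481,353) and (537,368), the dark bottles at (275,155) and (414,150), and the brown box at (95,155). I choose only the brown items inside the bin.

```bash
python3 - <<'E'
from h import *
import pickle
c=pickle.load(open("top0.pkl","rb")); im=c["img"]; W=cloud(c)
save(im[140:265,240:450],"crop0",3.8)
hsv=cv2.cvtColor(im,cv2.COLOR_RGB2HSV)
def rect(m,name,zmin=None):
    m=m.astype(np.uint8)
    n,l,st,ce=cv2.connectedComponentsWithStats(m)
    for i in range(1,n):
        if st[i,4]<60: continue
        P=W[l==i]; P=P[~np.isnan(P[:,0])]
        zt=np.percentile(P[:,2],90); Q=P[P[:,2]>zt-12]
        r=cv2.minAreaRect(Q[:,:2].astype(np.float32))
        print(name,ce[i].round(),"n",len(Q),"z",zt.round(1),"c",np.round(r[0],1),"size",np.round(r[1],1),"ang",round(r[2],1))
rect((hsv[...,0]>30)&(hsv[...,0]<50)&(hsv[...,1]>150)&(hsv[...,2]>60),"org")
z=W[...,2]; x=W[...,0]; y=W[...,1]
print("camera floor z sample",pt(c,250,230),pt(c,180,205), pt(c,360,180))
inb=np.zeros(z.shape,bool); inb[165:245,350:428]=1
rect(inb&(z>48)&(hsv[...,1]>100)&(np.arange(640)[None]>347),"jars")
rect((z>25)&(z<110)&(np.arange(400)[:,None]<150)&(np.arange(640)[None]<400)&(np.arange(640)[None]>190),"obst")
for n,p in dict(trayTL=(161,208),trayTR=(286,213),trayBL=(153,301),trayBR=(281,309)).items(): print(n,pt(c,p[0]/1.25,p[1]/1.25,20).round(0))
for n,p in dict(bTL=(429,196),bTR=(544,202),bBL=(422,313),bBR=(543,319)).items(): print(n,pt(c,p[0]/1.25,p[1]/1.25,60).round(0))
E
```

```text
org [281. 159.] n 746 z 30.5 c [ 6.417e+02 -6.000e-01] size [ 43.  165.5] ang 4.9
camera floor z sample [429.34813108  95.52124763   4.66130432] [506.92338781 310.31911318   3.20121075] [ 572.18929061 -234.2805028    64.53859996]
jars [407. 186.] n 407 z 71.8 c [ 553.9 -373.2] size [59.3 58.4] ang 86.0
jars [368. 187.] n 330 z 68.0 c [ 553.  -257.7] size [58.7 47.7] ang 85.6
jars [407. 227.] n 416 z 71.9 c [ 434.7 -368.1] size [58.7 57.4] ang 89.5
obst [290. 105.] n 194 z 74.3 c [790.4 -29.3] size [83.9 93.7] ang 4.2
obst [331. 119.] n 75 z 94.9 c [ 759.4 -153.8] size [23.5 26.3] ang 89.6
obst [220. 123.] n 76 z 95.1 c [750.  182.3] size [24.4 24.6] ang 42.8
trayTL [625. 463.  20.]
trayTR [610. 159.  20.]
trayBL [400. 475.  20.]
trayBR [379. 168.  20.]
bTL [ 642. -186.   60.]
bTR [ 625. -456.   60.]
bBL [ 369. -167.   60.]
bBR [ 353. -445.   60.]
```

View pics/crop0.png

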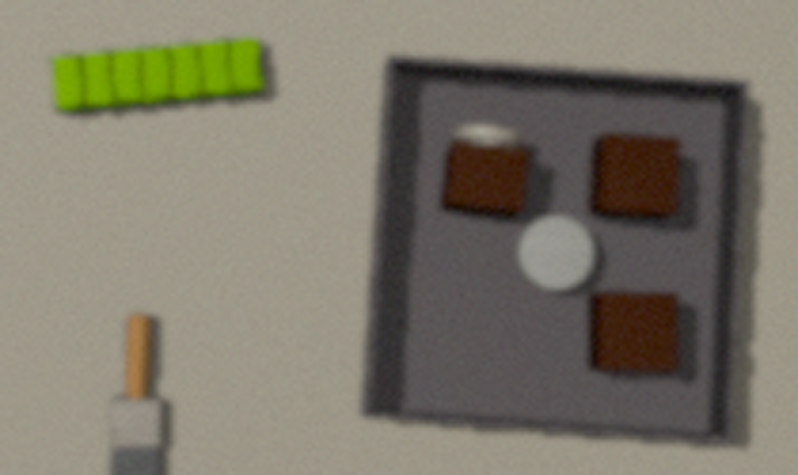

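The crop confirms the choice: three brown jars with the tin between them. One lies on its side with its white lid up-image at (487,132), and two show their bases at (635,175) and (637,332). The organizer is at (160,75).

Organizer first.

```bash
cat >> h.py <<'E'
def plan(*ts):
    "targets (x,y,z,yang deg): tool shifts from present pose"
    s=ctrl.get_state(); R=np.array(s["tool_rot"]); p=np.array(s["eef_pos"]); ya=np.degrees(np.arctan2(R[1,1],R[0,1]))
    print("t",round(s["time"],1),"p",p.round(1),"ya",round(ya,1),"g",round(s["gripper_width"],3),"gf",np.round(s["grip_force"],1),"F",np.round(s["force"],1))
    for t in ts:
        d=R.T@(np.array(t[:3])-p); tu=-np.radians((t[3]-ya+180)%360-180)
        print(t,"->",d.round(0),round(tu,3))
E
python3 -c "
from h import *
plan((642,-1,180,5),(642,-1,22,5))"
```

```text
t 0.1 p [ 205.6 -536.5  256.9] ya -69.0 g 0.995 gf 0.0 F [-0.8 -0.  -0.6]
(642, -1, 180, 5) -> [ 599. -344.   78.] -1.292
(642, -1, 22, 5) -> [ 599. -344.  236.] -1.292
```

Call:
play_rows(
  moves=[
    [[150,-86,0,-0.18],[300,-172,20,-0.5],[450,-258,40,-0.9],[599,-344,78,-1.292],[599,-344,78,-1.292],[599,-344,78,-1.292],[599,-344,78,-1.292],[599,-344,78,-1.292],[599,-344,78,-1.292],[599,-344,78,-1.292],[599,-344,78,-1.292],[599,-344,78,-1.292]],
  ],
  gripper=1.0,
)

```text
time: 1.6
eef_pos: [642.7, 2.1, 178.0]
tool_rot: [[-0.091, 0.996, -0.002], [0.996, 0.091, 0.001], [0.001, -0.002, -1.0]]
force: [-0.4, -0.5, -0.5]
gripper_width: 1.0
grip_force: 0.0
```

```bash
python3 -c "
from h import *
plan((642,-1,180,5),(642,-1,22,5))
c=cam('wrist');save(c['img'],'w1');W=cloud(c);h=cv2.cvtColor(c['img'],cv2.COLOR_RGB2HSV)
m=(h[...,0]>30)&(h[...,0]<50)&(h[...,1]>150)&(h[...,2]>60)
P=W[m];P=P[~np.isnan(P[:,0])];print(len(P),np.percentile(P[:,2],[5,50,95]),cv2.minAreaRect(P[P[:,2]>20][:,:2].astype(np.float32)))"
```

```text
t 1.6 p [642.7   2.1 178. ] ya 5.2 g 1.0 gf 0.0 F [-0.4 -0.5 -0.5]
(642, -1, 180, 5) -> [-3. -1. -2.] 0.004
(642, -1, 22, 5) -> [ -3.  -1. 156.] 0.004
7970 [21.8303286  27.5222812  28.76483766] ((644.2977905273438, -0.9263381958007812), (44.12226486206055, 163.8034210205078), 5.155107021331787)
```

Call:
play_rows(
  moves=[
    [[-3,1,50,0],[-3,1,95,0],[-3,1,130,0],[-3,1,150,0],[-3,1,155,0],[-3,1,155,0]],
  ],
)

```text
time: 2.4
eef_pos: [643.9, -4.9, 25.8]
tool_rot: [[-0.086, 0.996, 0.001], [0.996, 0.086, -0.0], [-0.0, 0.001, -1.0]]
force: [0.1, 0.7, 0.5]
gripper_width: 1.0
grip_force: 0.0
```

Call:
play_rows(
  moves=[
    [[0,0,0,0],[0,0,0,0],[0,0,0,0],[0,0,0,0],[0,0,0,0],[0,0,-20,0],[0,0,-50,0],[0,0,-80,0],[0,0,-100,0],[0,0,-100,0]],
  ],
  gripper=0.2,
)

```text
time: 3.65
eef_pos: [644.6, -4.6, 127.2]
tool_rot: [[-0.087, 0.996, 0.004], [0.996, 0.087, -0.001], [-0.001, 0.004, -1.0]]
force: [0.7, 0.9, -1.7]
gripper_width: 0.495
grip_force: 30.0
```

```bash
python3 -c "
from h import *
plan((584,312,100,-3),(584,312,27,-3))
c=cam('top');save(c['img'][100:280,100:480],'t1',2)
for u,v in [(161,208),(286,213),(153,301),(281,309)]: print(pt(c,u/1.25,v/1.25,20).round())
# tray floor extent
W=cloud(c);m=(abs(W[...,2]-6)<4)
"
```

```text
t 3.6 p [644.6  -4.6 127.2] ya 5.0 g 0.495 gf 30.0 F [ 0.7  0.9 -1.7]
(584, 312, 100, -3) -> [321. -33.  27.] 0.139
(584, 312, 27, -3) -> [321. -33. 100.] 0.139
[625. 463.  20.]
[610. 159.  20.]
[400. 475.  20.]
[379. 168.  20.]
```

View pics/t1.png

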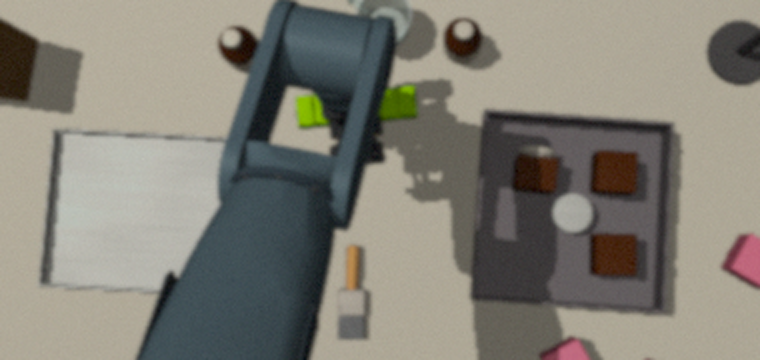

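Call:
play_rows(
  moves=[
    [[40,-5,0,0.02],[90,-10,0,0.05],[140,-16,0,0.08],[190,-22,0,0.1],[240,-28,0,0.12],[290,-34,0,0.139],[321,-37,20,0.139],[321,-37,55,0.139],[321,-37,80,0.139],[321,-37,91,0.139],[321,-37,95,0.139],[321,-37,95,0.139]],
  ],
)

```text
time: 5.2
eef_pos: [579.1, 312.2, 30.2]
tool_rot: [[0.052, 0.999, 0.001], [0.999, -0.052, 0.0], [0.0, 0.001, -1.0]]
force: [-0.4, -0.2, -0.6]
gripper_width: 0.498
grip_force: 30.0
```

```bash
python3 -c "
from h import *
plan((580,312,29,-3))
c=cam('scene');save(c['img'][60:300,300:500],'s1',2.5)"
```

```text
t 5.2 p [579.1 312.2  30.2] ya -3.0 g 0.498 gf 30.0 F [-0.4 -0.2 -0.6]
(580, 312, 29, -3) -> [-0.  1.  1.] 0.0
```

View pics/s1.png

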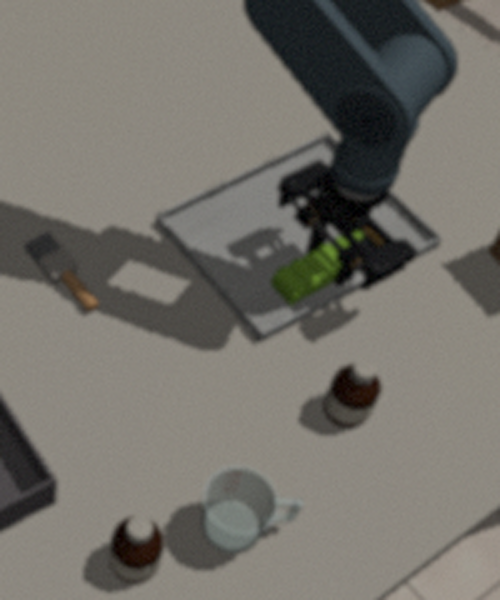

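Call:
play_rows(
  moves=[
    [[0,0,-3,0],[0,-6,-3,0],[0,-12,-3,0],[0,-12,-1,0],[0,-12,1,0],[0,-12,2.5,0],[0,-12,2.5,0]],
  ],
)

```text
time: 6.12
eef_pos: [566.4, 312.9, 28.8]
tool_rot: [[0.052, 0.999, -0.001], [0.999, -0.052, -0.0], [-0.0, -0.001, -1.0]]
force: [-7.3, -2.7, 13.1]
gripper_width: 0.497
grip_force: 30.0
```

Call:
play_rows(
  moves=[
    [[0,0,0,0],[0,0,0,0],[0,0,0,0],[0,0,0,0],[0,0,-20,0],[0,0,-60,0],[0,0,-110,0],[0,0,-150,0],[0,0,-150,0]],
  ],
  gripper=0.6,
)

```text
time: 7.25
eef_pos: [569.3, 313.9, 183.6]
tool_rot: [[0.052, 0.999, 0.009], [0.999, -0.052, 0.003], [0.004, 0.009, -1.0]]
force: [-0.5, -0.1, 1.2]
gripper_width: 0.604
grip_force: 0.0
```

```bash
python3 -c "
from h import *
plan((554,-258,180,86),(554,-262,35,86))
c=cam('wrist');W=cloud(c);h=cv2.cvtColor(c['img'],cv2.COLOR_RGB2HSV)
m=(h[...,0]>30)&(h[...,0]<50)&(h[...,1]>150)&(h[...,2]>60)
P=W[m];P=P[~np.isnan(P[:,0])];print(len(P),np.percentile(P[:,2],[5,50,95]),cv2.minAreaRect(P[P[:,2]>20][:,:2].astype(np.float32)))"
```

```text
t 7.2 p [569.3 313.9 183.6] ya -3.0 g 0.604 gf 0.0 F [-0.5 -0.1  1.2]
(554, -258, 180, 86) -> [-572.   14.    2.] -1.553
(554, -262, 35, 86) -> [-576.   13.  147.] -1.553
7959 [25.7481569  31.51528947 32.74244265] ((566.7769775390625, 315.5069274902344), (165.26585388183594, 43.69487762451172), 87.09022521972656)
```

Call:
play_rows(
  moves=[
    [[-50,1,0,-0.15],[-100,2,0,-0.3],[-155,3,0,-0.48],[-210,5,0,-0.66],[-270,6,0,-0.84],[-330,7,0,-1.02],[-390,9,0,-1.2],[-450,11,0,-1.38],[-510,13,0,-1.55],[-560,14,0,-1.553],[-572,14,2,-1.553],[-572,14,2,-1.553]],
  ],
  gripper=1.0,
)

```text
time: 8.8
eef_pos: [549.8, -259.0, 173.8]
tool_rot: [[-0.997, 0.072, -0.002], [0.072, 0.997, 0.002], [0.002, 0.002, -1.0]]
force: [-0.2, 0.5, -0.3]
gripper_width: 1.003
grip_force: 0.0
```

```bash
cat >> h.py <<'E'
def jars(zmin=45):
    "brown blobs in wrist camera: top-face rectangles"
    c=cam('wrist');W=cloud(c);h=cv2.cvtColor(c['img'],cv2.COLOR_RGB2HSV)
    m=((h[...,0]<15)|(h[...,0]>172))&(h[...,1]>110)&(h[...,2]>15)&(W[...,2]>zmin)
    m=cv2.morphologyEx(m.astype(np.uint8),cv2.MORPH_OPEN,np.ones((5,5)))
    n,l,st,ce=cv2.connectedComponentsWithStats(m)
    for i in range(1,n):
        if st[i,4]<400: continue
        P=W[l==i]; zt=np.median(P[:,2]); r=cv2.minAreaRect(P[abs(P[:,2]-zt)<4][:,:2].astype(np.float32))
        print(ce[i].round(),st[i,4],"z",zt.round(1),"c",np.round(r[0],1),np.round(r[1],1),round(r[2],1),"mean hue",h[l==i].mean(0).round())
    return c,W
E
python3 -c "
from h import *
plan((554,-258,180,86))
c,W=jars();save(c['img'],'w2',1.0)"
```

```text
t 8.8 p [ 549.8 -259.   173.8] ya 85.9 g 1.003 gf 0.0 F [-0.2  0.5 -0.3]
(554, -258, 180, 86) -> [-4.  1. -6.] -0.002
[154.  56.] 7138 z 68.6 c [ 436.8 -370. ] [59.9 59. ] 88.4 mean hue [ 11. 203.  62.]
[325. 207.] 4016 z 64.8 c [ 554.8 -259.3] [58.2 48.9] 83.4 mean hue [ 11. 199.  87.]
[183. 218.] 4647 z 68.7 c [ 555.3 -373.9] [58.9 58.5] 85.6 mean hue [ 11. 209.  80.]
```

View pics/w2.png

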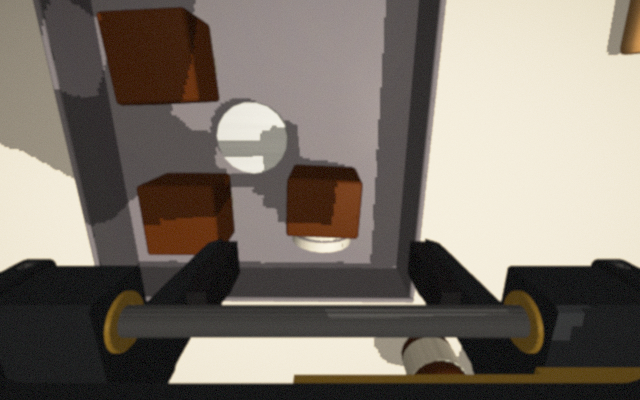

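```bash
python3 -c "
from h import *
c=cam('wrist');W=cloud(c)
Q=W.reshape(-1,3);Q=Q[(abs(Q[:,2]-60)<3)&(Q[:,1]>-215)&(Q[:,1]<-140)]
for x in range(400,640,40):
    q=Q[abs(Q[:,0]-x)<12]
    if len(q)>5: print(x,len(q),np.percentile(q[:,1],[5,50,95]).round(1),np.median(q[:,2]).round(1))
plan((560,-259.7,90,85.5),(560,-259.7,35,85.5))
"
```

```text
440 281 [-173.2 -171.  -168.4] 59.4
480 244 [-176.4 -174.1 -171.3] 59.4
520 212 [-179.6 -177.3 -174.6] 59.5
560 186 [-182.7 -180.5 -177.6] 59.5
600 19 [-184.6 -182.5 -180.5] 59.4
t 8.9 p [ 550.5 -257.4  174.4] ya 86.0 g 1.001 gf 0.0 F [-0.2  0.1 -0.5]
(560, -259.7, 90, 85.5) -> [-10.  -2.  84.] 0.01
(560, -259.7, 35, 85.5) -> [-10.  -2. 139.] 0.01
```

Call:
play_rows(
  moves=[
    [[-10,-2,40,0.01],[-10,-2,80,0.01],[-10,-2,110,0.01],[-10,-2,130,0.01],[-10,-2,139,0.01],[-10,-2,139,0.01],[-10,-2,139,0.01]],
  ],
)

```text
time: 9.78
eef_pos: [561.5, -262.3, 37.5]
tool_rot: [[-0.997, 0.08, 0.002], [0.08, 0.997, -0.001], [-0.002, -0.001, -1.0]]
force: [0.2, 0.1, 0.3]
gripper_width: 1.001
grip_force: 0.0
```

Call:
play_rows(
  moves=[
    [[0,0,0,0],[0,0,0,0],[0,0,0,0],[0,0,0,0],[0,0,-20,0],[0,0,-60,0],[0,0,-100,0],[0,0,-110,0],[0,0,-110,0]],
  ],
  gripper=0.4,
)

```text
time: 10.9
eef_pos: [560.8, -261.9, 146.7]
tool_rot: [[-0.997, 0.08, 0.001], [0.08, 0.997, -0.001], [-0.001, -0.001, -1.0]]
force: [-0.0, -0.6, -1.9]
gripper_width: 0.678
grip_force: 29.8
```

```bash
python3 -c "
from h import *
plan((500,-135,145,-4.6))"
```

```text
t 10.9 p [ 560.8 -261.9  146.7] ya 85.4 g 0.678 gf 29.8 F [-0.  -0.6 -1.9]
(500, -135, 145, -4.6) -> [ 71. 122.   2.] 1.571
```

Call:
play_rows(
  moves=[
    [[10,20,0,0.17],[20,40,0,0.35],[30,60,0,0.52],[40,80,0,0.7],[50,100,0,0.87],[60,122,0,1.05],[71,122,0,1.22],[71,122,2,1.4],[71,122,2,1.571],[71,122,2,1.571],[71,122,2,1.571]],
  ],
)

```text
time: 12.28
eef_pos: [498.9, -134.3, 143.1]
tool_rot: [[0.077, 0.997, -0.002], [0.997, -0.077, 0.001], [0.001, -0.002, -1.0]]
force: [0.0, 0.5, -1.3]
gripper_width: 0.681
grip_force: 29.8
```

```bash
cat >> h.py <<'E'
def arc(a,r,x=500,angs=(0,0,15,30,45,60,75,90),lead=8,E=(-173,60),yaw=-4.6):
    n=np.array([-np.sin(np.radians(yaw)),np.cos(np.radians(yaw))]); T=[]
    for i,t in enumerate(angs):
        th=np.radians(t); o=a*np.cos(th)+r*np.sin(th); h=r*np.cos(th)-a*np.sin(th)+(lead if i==0 else 0)
        T.append((round(x+o*n[0],1),round(E[0]+o*n[1],1),round(E[1]+h,1),yaw))
    plan(*T)
E
python3 -c "
from h import *
arc(15,31.5)"
```

```text
t 12.3 p [ 498.9 -134.3  143.1] ya -4.4 g 0.681 gf 29.8 F [ 0.   0.5 -1.3]
(np.float64(501.2), np.float64(-158.0), np.float64(99.5), -4.6) -> [-24.   4.  44.] 0.004
(np.float64(501.2), np.float64(-158.0), np.float64(91.5), -4.6) -> [-24.   4.  52.] 0.004
(np.float64(501.8), np.float64(-150.4), np.float64(86.5), -4.6) -> [-16.   4.  57.] 0.004
(np.float64(502.3), np.float64(-144.4), np.float64(79.8), -4.6) -> [-10.   4.  63.] 0.004
(np.float64(502.6), np.float64(-140.2), np.float64(71.7), -4.6) -> [-6.  4. 71.] 0.004
(np.float64(502.8), np.float64(-138.3), np.float64(62.8), -4.6) -> [-4.  4. 80.] 0.004
(np.float64(502.8), np.float64(-138.8), np.float64(53.7), -4.6) -> [-4.  4. 89.] 0.004
(np.float64(502.5), np.float64(-141.6), np.float64(45.0), -4.6) -> [-7.  4. 98.] 0.004
```

Slow arc, two rows per 15°, checking force midway.

Call:
play_rows(
  moves=[
    [[-12,4,20,0],[-24,4,40,0],[-24,4,48,0],[-24,4,52,0],[-20,4,54.5,0],[-16,4,57,0],[-13,4,60,0],[-10,4,63,0],[-8,4,67,0],[-6,4,71,0],[-6,4,71,0]],
  ],
)

```text
time: 13.65
eef_pos: [505.8, -141.7, 76.6]
tool_rot: [[0.079, 0.997, 0.006], [0.997, -0.079, -0.003], [-0.003, 0.006, -1.0]]
force: [-1.9, 0.9, 13.5]
gripper_width: 0.678
grip_force: 30.0
```

```bash
python3 -c "
from h import *
arc(15,31.5)
c=cam('scene');save(c['img'][130:330,180:420],'s2',2.5)"
```

```text
t 13.7 p [ 505.8 -141.7   76.6] ya -4.5 g 0.678 gf 30.0 F [-1.9  0.9 13.5]
(np.float64(501.2), np.float64(-158.0), np.float64(99.5), -4.6) -> [-17.  -3. -23.] 0.002
(np.float64(501.2), np.float64(-158.0), np.float64(91.5), -4.6) -> [-17.  -3. -15.] 0.002
(np.float64(501.8), np.float64(-150.4), np.float64(86.5), -4.6) -> [ -9.  -3. -10.] 0.002
(np.float64(502.3), np.float64(-144.4), np.float64(79.8), -4.6) -> [-3. -3. -3.] 0.002
(np.float64(502.6), np.float64(-140.2), np.float64(71.7), -4.6) -> [ 1. -3.  5.] 0.002
(np.float64(502.8), np.float64(-138.3), np.float64(62.8), -4.6) -> [ 3. -3. 14.] 0.002
(np.float64(502.8), np.float64(-138.8), np.float64(53.7), -4.6) -> [ 3. -3. 23.] 0.002
(np.float64(502.5), np.float64(-141.6), np.float64(45.0), -4.6) -> [-0. -3. 32.] 0.002
```

View pics/s2.png

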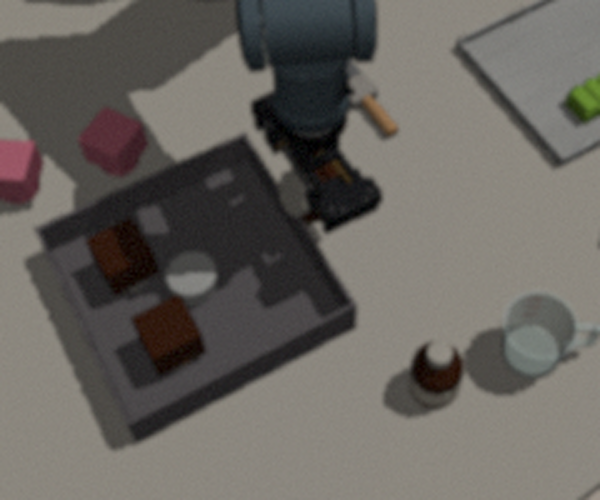

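Call:
play_rows(
  moves=[
    [[1,0,4,0],[2,0,9,0],[2,0,13,0],[2,0,18,0],[1,0,22,0],[-1,0,27,0],[-1,0,27,0],[-1,0,27,0]],
  ],
)

```text
time: 14.7
eef_pos: [504.7, -140.2, 47.8]
tool_rot: [[0.079, 0.997, 0.003], [0.997, -0.079, 0.001], [0.001, 0.003, -1.0]]
force: [1.7, 8.8, 5.1]
gripper_width: 0.679
grip_force: 30.0
```

```bash
python3 -c "
from h import *
plan()
c=cam('wrist');save(c['img'][150:400],'w3',1.25)"
```

```text
t 14.7 p [ 504.7 -140.2   47.8] ya -4.5 g 0.679 gf 30.0 F [1.7 8.8 5.1]
```

View pics/w3.png

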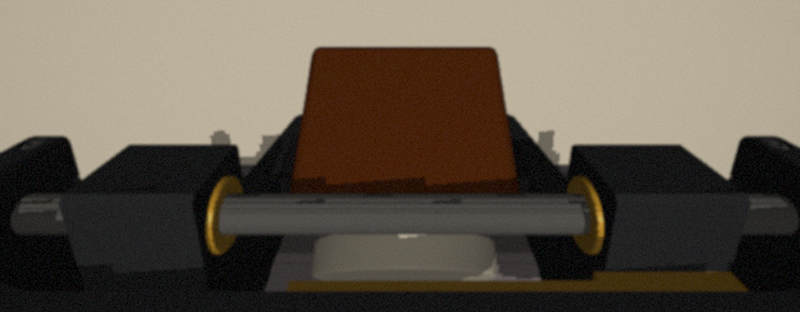

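```bash
cat >> h.py <<'E'
def faces():
    "brown pixels near the tool in the wrist camera: plane normals by kmeans-free PCA on top blob"
    c=cam('wrist');W=cloud(c);h=cv2.cvtColor(c['img'],cv2.COLOR_RGB2HSV);p=np.array(ctrl.get_state()["eef_pos"])
    m=((h[...,0]<15)|(h[...,0]>172))&(h[...,1]>110)&(h[...,2]>15)&(np.linalg.norm(W-p,axis=-1)<90)
    wm=(h[...,1]<70)&(h[...,2]>50)&(np.linalg.norm(W-p,axis=-1)<60)
    P=W[m]; q=P-np.median(P,0); u,s,v=np.linalg.svd(q[::3],full_matrices=False); nrm=v[2]*np.sign(v[2][2])
    print("n",len(P),"mid",np.median(P,0).round(1),"min",np.percentile(P-p,2,0).round(1),"max",np.percentile(P-p,98,0).round(1),"normal",nrm.round(2),"res",(s[2]/np.sqrt(len(q)/3)).round(2))
    if wm.sum()>30: print("white",wm.sum(),np.percentile(W[wm]-p,[5,50,95],axis=0).round(1).tolist())
E
python3 -c "
from h import *
faces()"
```

```text
n 18695 mid [ 507.4 -113.5   75.6] min [-25.5  14.4   8.6] max [30.7 43.  41.8] normal [0.05 0.79 0.62] res 2.42
white 6712 [[-26.4, -31.8, -47.7], [1.0, 1.3, 45.5], [32.5, 33.4, 51.5]]
```

Call:
play_rows(
  moves=[
    [[3,0,2,0],[5,0,4,0],[8,0,5,0],[12,0,6,0],[16,0,7.5,0],[20,0,9,0],[24,0,11,0],[28,0,13,0],[30,0,14,0],[30,0,14,0]],
  ],
)

```text
time: 16.05
eef_pos: [505.4, -111.9, 32.3]
tool_rot: [[0.08, 0.997, 0.0], [0.997, -0.08, -0.0], [-0.0, 0.0, -1.0]]
force: [-1.6, 0.0, -0.3]
gripper_width: 0.683
grip_force: 30.0
```

```bash
python3 -c "
from h import *
plan();faces()"
```

```text
t 16.1 p [ 505.4 -111.9   32.3] ya -4.6 g 0.683 gf 30.0 F [-1.6  0.  -0.3]
n 18742 mid [508.2 -85.1  60. ] min [-25.4  14.3   8.5] max [30.9 43.  41.7] normal [0.06 0.79 0.62] res 2.79
white 9668 [[-39.3, -11.7, -33.1], [1.4, 4.8, 39.2], [35.3, 45.8, 51.1]]
```

```bash
python3 -c "
from h import *
p=np.array(ctrl.get_state()['eef_pos'])
for n in ('wrist','scene'):
    c=cam(n);W=cloud(c);h=cv2.cvtColor(c['img'],cv2.COLOR_RGB2HSV)
    d=W-p
    m=(abs(d[...,0])<8)&(abs(d[...,1])<70)&(d[...,2]<60)&(d[...,2]>-25)
    pts=np.c_[d[m],h[m],np.argwhere(m)]
    pts=pts[np.argsort(pts[:,6])]
    print(n,len(pts))
    for q in pts[::max(1,len(pts)//30)]: print(q[1:3].round(0),q[3:6],q[6:])
"
```

```text
wrist 7691
[45.  7.] [ 19.  53. 136.] [187. 293.]
[43. 10.] [ 13. 233.  69.] [193. 304.]
[41. 11.] [ 14. 240.  67.] [199. 311.]
[39. 13.] [ 13. 243.  65.] [205. 319.]
[37. 15.] [ 14. 255.  65.] [211. 321.]
[35. 18.] [ 12. 216.  72.] [217. 321.]
[34. 20.] [  9. 196.  73.] [223. 316.]
[32. 21.] [ 10. 255.  63.] [229. 309.]
[31. 22.] [ 12. 212.  71.] [235. 298.]
[29. 26.] [  6. 172.  77.] [240. 331.]
[28. 27.] [ 11. 209.  72.] [246. 318.]
[27. 28.] [ 13. 255.  69.] [252. 299.]
[25. 30.] [ 10. 205.  72.] [257. 324.]
[25. 32.] [ 11. 214.  69.] [263. 298.]
[23. 33.] [  9. 225.  68.] [268. 319.]
[21. 34.] [ 15. 240.  70.] [273. 335.]
[20. 35.] [ 12. 202.  72.] [279. 303.]
[19. 36.] [ 12. 240.  69.] [284. 315.]
[18. 38.] [ 13. 255.  70.] [289. 328.]
[17. 40.] [ 13. 255.  61.] [294. 337.]
[17. 41.] [ 13. 216.  39.] [300. 293.]
[26. 57.] [13. 46. 39.] [305. 290.]
[26. 59.] [10. 24. 63.] [309. 300.]
[ 6. 47.] [23. 36. 91.] [338. 329.]
[ 5. 47.] [ 20.  45. 103.] [343. 331.]
[ 4. 49.] [ 22.  47. 103.] [348. 327.]
[ 4. 50.] [ 23.  43. 100.] [353. 324.]
[ 3. 51.] [22. 39. 99.] [358. 317.]
[ 2. 52.]
[... 906 characters left out ...]
]
[-38.  22.] [15. 26. 78.] [210. 304.]
[-34.  25.] [15. 26. 78.] [210. 306.]
[-38.  16.] [21. 24. 73.] [211. 304.]
[-35.  21.] [20. 20. 76.] [211. 306.]
[-64.  30.] [24. 25. 51.] [212. 296.]
[-66.  20.] [ 0.  8. 34.] [213. 295.]
[-62.  25.] [15. 18. 57.] [213. 297.]
[-67.  19.] [128.  33.  31.] [214. 295.]
[-65.  26.] [12. 27. 47.] [214. 297.]
[-67.  20.] [ 0.  0. 30.] [215. 296.]
[-65.  28.] [30. 10. 49.] [215. 298.]
[-68.  25.] [140.  21.  36.] [216. 297.]
[-68.  19.] [ 0. 11. 23.] [217. 297.]
[-67.  10.] [ 0. 20. 25.] [218. 297.]
[-67.   2.] [135.  17.  30.] [219. 297.]
[-67.  -5.] [ 8. 33. 31.] [220. 297.]
[-67. -10.] [160.  26.  29.] [221. 297.]
[-67. -15.] [130.  28.  27.] [223. 298.]
```

Call:
play_rows(
  moves=[
    [[0,0,2,0],[3,0,4,0],[8,0,5,0],[13,0,5,0],[18,0,5,0],[23,0,5,0],[25,0,4,0],[25,0,4,0]],
  ],
)

```text
time: 17.2
eef_pos: [511.1, -89.5, 31.2]
tool_rot: [[0.08, 0.997, 0.008], [0.997, -0.08, -0.005], [-0.004, 0.008, -1.0]]
force: [1.9, -4.3, 13.7]
gripper_width: 0.679
grip_force: 30.0
```

```bash
python3 -c "
from h import *
plan();faces()"
```

```text
t 17.2 p [511.1 -89.5  31.2] ya -4.6 g 0.679 gf 30.0 F [ 1.9 -4.3 13.7]
n 18550 mid [513.7 -62.8  59. ] min [-25.6  14.7   8. ] max [30.7 42.5 42.2] normal [0.06 0.81 0.59] res 2.61
white 10377 [[-40.9, -8.7, -32.2], [0.9, 6.1, 39.5], [40.4, 46.3, 51.8]]
```

Call:
play_rows(
  moves=[
    [[0,0,0,0],[0,0,0,0],[0,0,0,0],[0,0,0,0],[0,0,-20,0],[0,0,-60,0],[0,0,-100,0],[0,0,-120,0],[0,0,-120,0]],
  ],
  gripper=1.0,
)

```text
time: 18.38
eef_pos: [508.5, -87.4, 149.7]
tool_rot: [[0.08, 0.997, 0.003], [0.997, -0.08, -0.001], [-0.001, 0.003, -1.0]]
force: [-0.2, 0.4, -0.1]
gripper_width: 1.0
grip_force: 0.0
```

```bash
python3 -c "
from h import *
plan()
c,W=jars(30);save(c['img'],'w4',1.0)
h=cv2.cvtColor(c['img'],cv2.COLOR_RGB2HSV)
m=((h[...,0]<15)|(h[...,0]>172))&(h[...,1]>110)&(abs(W[...,0]-510)<60)&(abs(W[...,1]+80)<80);P=W[m];print(len(P),np.percentile(P,[2,50,98],axis=0).round().tolist() if len(P) else 0)
m=(W[...,2]>58)&(W[...,2]<70)&(abs(W[...,0]-510)<80)&(abs(W[...,1]+80)<60);P=W[m];print('lid',len(P),np.percentile(P,[2,50,98],axis=0).round(1).tolist())"
```

```text
t 18.4 p [508.5 -87.4 149.7] ya -4.6 g 1.0 gf 0.0 F [-0.2  0.4 -0.1]
[301. 139.] 494 z 49.4 c [500.2 -40.4] [18.6 25.6] 85.5 mean hue [ 11. 213.  61.]
2917 [[456.0, -97.0, 31.0], [516.0, -62.0, 51.0], [563.0, -31.0, 230.0]]
lid 4495 [[490.5, -85.8, 62.3], [514.4, -61.0, 63.7], [538.2, -37.6, 65.1]]
```

View pics/w4.png

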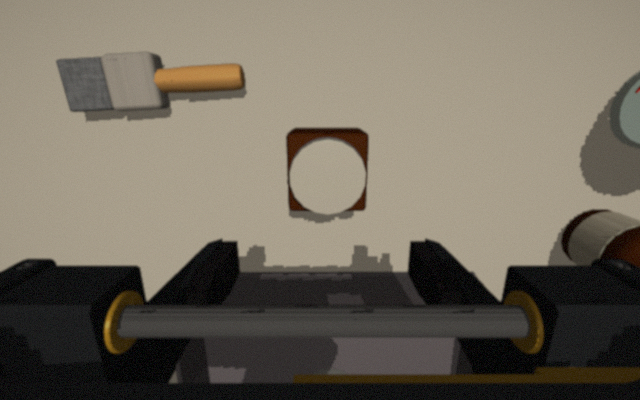

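The view shows jar1 upright with its lid up at (327,175). Next, move it to the tray.

```bash
python3 -c "
from h import *
plan((514.5,-61.5,30,-4.6),(461,412,110,-3))"
```

```text
t 18.4 p [507.5 -87.  148.3] ya -4.6 g 1.0 gf 0.0 F [-0.  -0.1  0.2]
(514.5, -61.5, 30, -4.6) -> [ 26.   5. 118.] 0.0
(461, 412, 110, -3) -> [494. -86.  38.] -0.028
```

Call:
play_rows(
  moves=[
    [[26,5,20,0],[26,5,60,0],[26,5,95,0],[26,5,113,0],[26,5,118,0],[26,5,118,0],[26,5,118,0]],
  ],
)

```text
time: 19.3
eef_pos: [515.4, -61.9, 31.4]
tool_rot: [[0.08, 0.997, 0.002], [0.997, -0.08, -0.001], [-0.001, 0.002, -1.0]]
force: [-0.1, 0.1, 0.0]
gripper_width: 1.001
grip_force: 0.0
```

Call:
play_rows(
  moves=[
    [[0,0,0,0],[0,0,0,0],[0,0,0,0],[0,0,0,0],[0,0,-20,0],[0,0,-60,0],[0,0,-90,0],[0,0,-90,0]],
  ],
  gripper=0.4,
)

```text
time: 20.3
eef_pos: [516.1, -62.0, 122.3]
tool_rot: [[0.08, 0.997, 0.005], [0.997, -0.08, -0.002], [-0.001, 0.005, -1.0]]
force: [0.8, 0.0, -2.3]
gripper_width: 0.679
grip_force: 30.0
```

Call:
play_rows(
  moves=[
    [[40,-8,0,0],[85,-16,0,0],[130,-25,0,-0.028],[180,-35,0,-0.028],[230,-45,0,-0.028],[280,-54,0,-0.028],[330,-64,0,-0.028],[380,-74,0,-0.028],[425,-83,0,-0.028],[455,-89,0,-0.028],[468,-91,0,-0.028],[468,-91,0,-0.028]],
  ],
)

```text
time: 21.8
eef_pos: [460.5, 412.0, 118.8]
tool_rot: [[0.051, 0.999, -0.002], [0.999, -0.051, -0.001], [-0.001, -0.002, -1.0]]
force: [1.0, -0.7, -1.7]
gripper_width: 0.677
grip_force: 30.0
```

```bash
python3 -c "
from h import *
plan((461,412,36,-3))"
```

```text
t 21.8 p [460.5 412.  118.8] ya -2.9 g 0.677 gf 30.0 F [ 1.  -0.7 -1.7]
(461, 412, 36, -3) -> [ 0.  1. 83.] 0.001
```

Call:
play_rows(
  moves=[
    [[0,0,30,0],[0,0,55,0],[0,0,72,0],[0,0,80,0],[0,0,83,0],[0,0,84,0],[0,0,84,0]],
  ],
)

```text
time: 22.68
eef_pos: [461.6, 412.6, 37.0]
tool_rot: [[0.052, 0.999, 0.001], [0.999, -0.052, 0.001], [0.001, 0.001, -1.0]]
force: [-0.4, 0.5, -1.1]
gripper_width: 0.676
grip_force: 30.0
```

Call:
play_rows(
  moves=[
    [[0,0,0,0],[0,0,0,0],[0,0,0,0],[0,0,-20,0],[0,0,-60,0],[0,0,-110,0],[0,0,-150,0],[0,0,-150,0]],
  ],
  gripper=0.85,
)

```text
time: 23.68
eef_pos: [463.5, 413.8, 192.3]
tool_rot: [[0.052, 0.999, 0.008], [0.999, -0.052, 0.005], [0.005, 0.008, -1.0]]
force: [0.9, -0.2, -0.8]
gripper_width: 0.849
grip_force: 0.0
```

```bash
python3 -c "
from h import *
plan((554,-370,180,86),(554,-370,180,-4))
c=cam('wrist');W=cloud(c)
m=(W[...,2]>60)&(W[...,2]<75)&(abs(W[...,0]-460)<60)&(abs(W[...,1]-412)<60);P=W[m];print('lid',len(P),np.percentile(P,[2,50,98],axis=0).round(1).tolist())"
```

```text
t 23.7 p [463.5 413.8 192.3] ya -3.0 g 0.849 gf 0.0 F [ 0.9 -0.2 -0.8]
(554, -370, 180, 86) -> [-778.  131.    9.] -1.553
(554, -370, 180, -4) -> [-778.  131.    9.] 0.018
lid 3080 [[438.7, 388.7, 65.0], [462.7, 413.7, 67.7], [486.4, 437.3, 69.1]]
```

Call:
play_rows(
  moves=[
    [[-60,10,0,0],[-120,20,0,0],[-180,30,0,0],[-240,40,0,0],[-300,50,0,0],[-360,60,0,0],[-420,70,0,0],[-480,80,0,0],[-540,90,0,0],[-600,100,0,0.018],[-660,110,0,0.018],[-720,122,5,0.018]],
  ],
  gripper=1.0,
)

```text
time: 25.22
eef_pos: [545.0, -314.7, 180.3]
tool_rot: [[0.07, 0.998, -0.001], [0.998, -0.07, 0.001], [0.001, -0.001, -1.0]]
force: [-0.0, 0.3, 0.2]
gripper_width: 1.0
grip_force: 0.0
```

Call:
play_rows(
  moves=[
    [[-30,5,2,0],[-58,9,4,0],[-58,9,4,0],[-58,9,4,0],[-58,9,4,0]],
  ],
)

```text
time: 25.85
eef_pos: [550.5, -370.2, 177.0]
tool_rot: [[0.069, 0.998, -0.0], [0.998, -0.069, 0.001], [0.001, -0.001, -1.0]]
force: [-0.1, 0.0, 0.5]
gripper_width: 1.0
grip_force: 0.0
```

```bash
python3 -c "
from h import *
c,W=jars()
plan((555.3,-373.9,90,-4.4),(555.3,-373.9,40,-4.4))"
```

```text
[ 12. 142.] 1013 z 54.7 c [ 306.3 -312.5] [45.9 22.4] 70.6 mean hue [175. 129. 153.]
[331. 203.] 5368 z 68.6 c [ 556.7 -374.5] [59.6 58.4] 86.0 mean hue [ 12. 209.  99.]
[182. 207.] 5322 z 68.5 c [ 437.3 -370.1] [59.2 59.6] 88.7 mean hue [ 12. 212.  97.]
[223. 374.] 708 z 53.2 c [ 440.9 -551.4] [ 4.  56.6] 58.8 mean hue [175. 130. 171.]
t 25.9 p [ 550.6 -370.3  177.2] ya -3.9 g 0.995 gf 0.0 F [-0.4  0.5 -0.1]
(555.3, -373.9, 90, -4.4) -> [-3.  5. 87.] 0.008
(555.3, -373.9, 40, -4.4) -> [ -3.   5. 137.] 0.008
```

Call:
play_rows(
  moves=[
    [[-3,6,40,0.008],[-4,6,80,0.008],[-4,6,110,0.008],[-4,6,130,0.008],[-4,6,138,0.008],[-4,6,138,0.008],[-4,6,138,0.008]],
  ],
)

```text
time: 26.78
eef_pos: [557.0, -376.7, 40.7]
tool_rot: [[0.078, 0.997, 0.002], [0.997, -0.078, -0.002], [-0.002, 0.002, -1.0]]
force: [0.2, 0.9, -0.2]
gripper_width: 1.0
grip_force: 0.0
```

Call:
play_rows(
  moves=[
    [[0,0,0,0],[0,0,0,0],[0,0,0,0],[0,0,0,0],[0,0,-20,0],[0,0,-60,0],[0,0,-100,0],[0,0,-110,0],[0,0,-110,0]],
  ],
  gripper=0.4,
)

```text
time: 27.9
eef_pos: [556.3, -376.1, 149.8]
tool_rot: [[0.078, 0.997, 0.001], [0.997, -0.078, -0.001], [-0.001, 0.001, -1.0]]
force: [0.0, 0.5, -0.9]
gripper_width: 0.677
grip_force: 30.0
```

```bash
python3 -c "
from h import *
arc(24,34)"
```

```text
t 27.9 p [ 556.3 -376.1  149.8] ya -4.5 g 0.677 gf 30.0 F [ 0.   0.5 -0.9]
(np.float64(501.9), np.float64(-149.1), np.float64(102.0), -4.6) -> [222. -72.  48.] 0.002
(np.float64(501.9), np.float64(-149.1), np.float64(94.0), -4.6) -> [222. -72.  56.] 0.002
(np.float64(502.6), np.float64(-141.1), np.float64(86.6), -4.6) -> [230. -72.  63.] 0.002
(np.float64(503.0), np.float64(-135.3), np.float64(77.4), -4.6) -> [236. -72.  72.] 0.002
(np.float64(503.3), np.float64(-132.1), np.float64(67.1), -4.6) -> [239. -72.  82.] 0.002
(np.float64(503.3), np.float64(-131.7), np.float64(56.2), -4.6) -> [240. -72.  93.] 0.002
(np.float64(503.1), np.float64(-134.1), np.float64(45.6), -4.6) -> [237. -72. 104.] 0.002
(np.float64(502.7), np.float64(-139.1), np.float64(36.0), -4.6) -> [232. -72. 114.] 0.002
```

Call:
play_rows(
  moves=[
    [[40,-12,0,0],[85,-28,0,0],[130,-42,0,0],[175,-57,0,0],[205,-68,0,0],[219,-72,20,0],[219,-72,44,0],[219,-72,52,0],[219,-72,52,0]],
  ],
)

```text
time: 29.02
eef_pos: [500.7, -151.7, 96.0]
tool_rot: [[0.078, 0.997, -0.002], [0.997, -0.078, 0.001], [0.001, -0.002, -1.0]]
force: [-0.4, 0.2, -0.4]
gripper_width: 0.682
grip_force: 30.0
```

Call:
play_rows(
  moves=[
    [[0,0,4,0],[4,0,7,0],[8,0,11,0],[11,0,15,0],[14,0,20,0],[16,0,25,0],[17,0,30,0],[18,0,36,0],[18,0,41,0],[18,0,47,0],[16,0,52,0],[16,0,52,0]],
  ],
)

```text
time: 30.52
eef_pos: [504.1, -136.0, 46.4]
tool_rot: [[0.078, 0.997, 0.003], [0.997, -0.078, 0.0], [0.0, 0.003, -1.0]]
force: [0.4, 5.3, 5.8]
gripper_width: 0.677
grip_force: 30.0
```

```bash
python3 -c "
from h import *
plan();faces()"
```

```text
t 30.5 p [ 504.1 -136.    46.4] ya -4.5 g 0.677 gf 30.0 F [0.4 5.3 5.8]
n 23969 mid [ 506.4 -111.1   79. ] min [-25.7 -20.4   4.9] max [30.4 42.8 47.5] normal [0.04 0.54 0.84] res 9.15
white 1365 [[-43.8, -41.5, -47.3], [3.4, 31.5, 1.8], [44.7, 43.9, 48.6]]
```

```bash
cat >> h.py <<'E'
def prof():
    "median wrist profile (y,z rel TCP) of brown by image row"
    c=cam('wrist');W=cloud(c);h=cv2.cvtColor(c['img'],cv2.COLOR_RGB2HSV);p=np.array(ctrl.get_state()["eef_pos"]);d=W-p
    for r in range(170,400,10):
        k=[]
        for nm,m in (("b",(h[r,:,1]>110)),("w",(h[r,:,1]<90))):
            m=m&(abs(d[r,:,0])<25)&(np.linalg.norm(d[r],axis=-1)<75)&((h[r,:,0]<30)|(h[r,:,0]>172))
            if m.sum()>8: k.append((nm,int(m.sum()),np.median(d[r][m],0)[1:].round(0).tolist()))
        if k: print(r,k)
E
python3 -c "
from h import *
prof()"
```

```text
170 [('w', 89, [40.0, -47.0])]
180 [('w', 87, [34.0, -47.0])]
190 [('b', 124, [42.0, 5.0])]
200 [('b', 127, [40.0, 10.0])]
210 [('b', 129, [37.0, 14.0])]
220 [('b', 135, [35.0, 18.0])]
230 [('b', 138, [32.0, 22.0])]
240 [('b', 143, [30.0, 26.0])]
250 [('b', 146, [28.0, 29.0])]
260 [('b', 150, [26.0, 33.0])]
270 [('b', 152, [24.0, 36.0])]
280 [('b', 154, [22.0, 39.0])]
290 [('b', 160, [20.0, 42.0])]
300 [('b', 162, [19.0, 45.0])]
310 [('w', 148, [26.0, 60.0])]
320 [('w', 166, [25.0, 62.0])]
330 [('w', 181, [23.0, 63.0])]
340 [('b', 161, [6.0, 48.0])]
350 [('b', 150, [-3.0, 42.0])]
360 [('b', 137, [-13.0, 36.0])]
370 [('b', 32, [-25.0, 28.0]), ('w', 59, [-26.0, 28.0])]
380 [('b', 75, [17.0, 72.0])]
```

Call:
play_rows(
  moves=[
    [[10,0,0,0],[25,0,0,0],[42,0,2,0],[50,0,7,0],[50,0,11,0],[50,0,13.5,0],[50,0,13.5,0]],
  ],
)

```text
time: 31.5
eef_pos: [506.5, -86.6, 31.4]
tool_rot: [[0.078, 0.997, -0.0], [0.997, -0.078, 0.0], [0.0, -0.0, -1.0]]
force: [0.3, -0.2, -1.4]
gripper_width: 0.681
grip_force: 30.0
```

Call:
play_rows(
  moves=[
    [[0,0,0,0],[0,0,0,0],[0,0,0,0],[0,0,0,0],[0,0,-20,0],[0,0,-60,0],[0,0,-100,0],[0,0,-120,0],[0,0,-120,0]],
  ],
  gripper=1.0,
)

```text
time: 32.62
eef_pos: [507.8, -86.7, 153.4]
tool_rot: [[0.078, 0.997, 0.004], [0.997, -0.078, -0.002], [-0.001, 0.004, -1.0]]
force: [-0.8, 0.5, -0.9]
gripper_width: 0.998
grip_force: 0.0
```

```bash
python3 -c "
from h import *
plan()
c,W=jars(40);save(c['img'],'w5',1.0)"
```

```text
t 32.6 p [507.8 -86.7 153.4] ya -4.5 g 0.998 gf 0.0 F [-0.8  0.5 -0.9]
[321. 167.] 5049 z 59.7 c [509.6 -57.2] [49.2 57.5] 85.3 mean hue [ 11. 217.  67.]
[630. 245.] 461 z 60.2 c [ 743.1 -135.2] [24.2  8.4] 60.7 mean hue [ 10. 219.  46.]
```

View pics/w5.png

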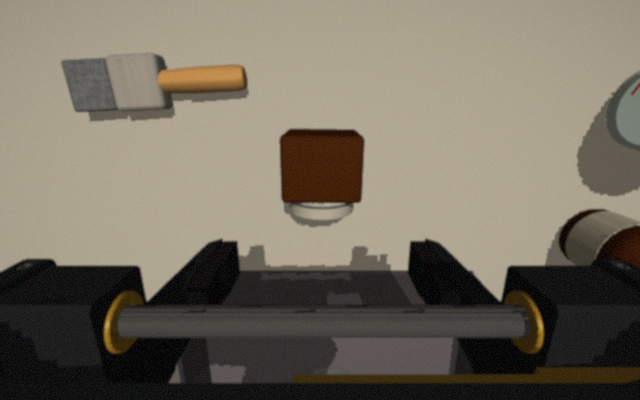

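```bash
python3 -c "
from h import *
plan((510,-62,33,-4.6))
arc(17,33)"
```

```text
t 32.7 p [506.8 -86.3 151.9] ya -4.5 g 0.997 gf 0.0 F [-0.6 -0.4 -0.1]
(510, -62, 33, -4.6) -> [ 25.   1. 119.] 0.002
t 32.7 p [506.8 -86.3 151.9] ya -4.5 g 0.997 gf 0.0 F [-0.6 -0.4 -0.1]
(np.float64(501.4), np.float64(-156.1), np.float64(101.0), -4.6) -> [-70.  -0.  51.] 0.002
(np.float64(501.4), np.float64(-156.1), np.float64(93.0), -4.6) -> [-70.  -0.  59.] 0.002
(np.float64(502.0), np.float64(-148.1), np.float64(87.5), -4.6) -> [-62.  -0.  64.] 0.002
(np.float64(502.5), np.float64(-141.9), np.float64(80.1), -4.6) -> [-56.  -0.  72.] 0.002
(np.float64(502.8), np.float64(-137.8), np.float64(71.3), -4.6) -> [-52.  -0.  81.] 0.002
(np.float64(503.0), np.float64(-136.0), np.float64(61.8), -4.6) -> [-50.  -0.  90.] 0.002
(np.float64(502.9), np.float64(-136.8), np.float64(52.1), -4.6) -> [-51.  -0. 100.] 0.002
(np.float64(502.6), np.float64(-140.1), np.float64(43.0), -4.6) -> [-54.  -0. 109.] 0.002
```

Call:
play_rows(
  moves=[
    [[25,1,20,0],[25,1,60,0],[25,1,95,0],[25,1,114,0],[25,1,119,0],[25,1,119,0],[25,1,119,0]],
  ],
)

```text
time: 33.55
eef_pos: [510.1, -61.6, 33.4]
tool_rot: [[0.078, 0.997, 0.001], [0.997, -0.078, -0.0], [-0.0, 0.001, -1.0]]
force: [0.3, 0.2, -0.1]
gripper_width: 1.0
grip_force: 0.0
```

Call:
play_rows(
  moves=[
    [[0,0,0,0],[0,0,0,0],[0,0,0,0],[0,0,0,0],[0,0,-20,0],[0,0,-60,0],[0,0,-90,0],[0,0,-90,0]],
  ],
  gripper=0.4,
)

```text
time: 34.55
eef_pos: [511.2, -61.9, 124.8]
tool_rot: [[0.078, 0.997, 0.005], [0.997, -0.078, -0.002], [-0.001, 0.005, -1.0]]
force: [0.3, -0.1, -1.7]
gripper_width: 0.674
grip_force: 30.0
```

Call:
play_rows(
  moves=[
    [[-25,0,0,0],[-55,0,0,0],[-80,-1,0,0],[-95,-1,10,0],[-95,-1,20,0],[-95,-1,27,0],[-95,-1,27,0]],
  ],
)

```text
time: 35.42
eef_pos: [500.5, -154.8, 94.5]
tool_rot: [[0.077, 0.997, -0.002], [0.997, -0.077, 0.001], [0.001, -0.002, -1.0]]
force: [0.4, 0.3, -1.9]
gripper_width: 0.675
grip_force: 30.0
```

Call:
play_rows(
  moves=[
    [[0,0,3,0],[4,0,6,0],[8,0,9,0],[11,0,12,0],[14,0,16,0],[16,0,20,0],[18,0,25,0],[19,0,30,0],[20,0,36,0],[19,0,42,0],[18,0,48,0],[17,0,52,0]],
  ],
)

```text
time: 36.92
eef_pos: [504.5, -138.6, 45.7]
tool_rot: [[0.077, 0.997, 0.004], [0.997, -0.077, -0.001], [-0.0, 0.004, -1.0]]
force: [0.4, 7.4, 11.2]
gripper_width: 0.678
grip_force: 30.0
```

```bash
python3 -c "
from h import *
plan();prof()"
```

```text
t 36.9 p [ 504.5 -138.6   45.7] ya -4.4 g 0.678 gf 30.0 F [ 0.4  7.4 11.2]
170 [('w', 88, [40.0, -46.0])]
180 [('w', 87, [34.0, -46.0])]
190 [('w', 87, [28.0, -46.0])]
200 [('b', 124, [39.0, 7.0])]
210 [('b', 127, [36.0, 12.0])]
220 [('b', 131, [34.0, 16.0])]
230 [('b', 134, [31.0, 20.0])]
240 [('b', 139, [29.0, 24.0])]
250 [('b', 143, [27.0, 28.0])]
260 [('b', 146, [25.0, 31.0])]
270 [('b', 150, [23.0, 35.0])]
280 [('b', 153, [21.0, 38.0])]
290 [('b', 157, [19.0, 41.0])]
300 [('b', 158, [17.0, 43.0])]
310 [('w', 147, [26.0, 60.0])]
320 [('w', 153, [25.0, 62.0])]
330 [('w', 183, [23.0, 63.0])]
340 [('w', 145, [7.0, 50.0])]
350 [('w', 147, [6.0, 52.0])]
360 [('w', 150, [2.0, 52.0])]
370 [('w', 152, [-6.0, 47.0])]
380 [('b', 39, [17.0, 72.0])]
```

Call:
play_rows(
  moves=[
    [[10,0,0,0],[25,0,0,0],[42,0,0,0],[50,0,4,0],[50,0,8,0],[50,0,11,0],[50,0,11,0]],
  ],
)

```text
time: 37.85
eef_pos: [506.1, -89.6, 32.3]
tool_rot: [[0.078, 0.997, -0.001], [0.997, -0.078, 0.0], [0.0, -0.001, -1.0]]
force: [0.8, -0.3, -1.0]
gripper_width: 0.679
grip_force: 30.0
```

```bash
python3 -c "
from h import *
plan()"
```

```text
t 37.9 p [506.1 -89.6  32.3] ya -4.5 g 0.679 gf 30.0 F [ 0.8 -0.3 -1. ]
```

Call:
play_rows(
  moves=[
    [[0,0,1,0],[0,0,1,0],[0,0,1,0],[0,0,1,0],[0,0,-20,0],[0,0,-60,0],[0,0,-100,0],[0,0,-120,0],[0,0,-120,0]],
  ],
  gripper=1.0,
)

```text
time: 38.98
eef_pos: [507.6, -89.7, 154.5]
tool_rot: [[0.078, 0.997, 0.004], [0.997, -0.078, -0.002], [-0.001, 0.004, -1.0]]
force: [0.5, -0.4, -0.3]
gripper_width: 1.003
grip_force: 0.0
```

```bash
cat >> h.py <<'E'
def lid(x,y,z0=58,z1=70):
    c=cam('wrist');W=cloud(c)
    m=(W[...,2]>z0)&(W[...,2]<z1)&(abs(W[...,0]-x)<70)&(abs(W[...,1]-y)<60);P=W[m];h=cv2.cvtColor(c['img'],cv2.COLOR_RGB2HSV)[m]
    print('lid',len(P),'sat',np.median(h[:,1]) if len(P) else 0);q=np.percentile(P,[2,50,98],axis=0);print(q.round(1).tolist())
    return (q[0]+q[2])/2
E
python3 -c "
from h import *
m=lid(510,-65);plan((m[0],m[1],31,-4.6))"
```

```text
lid 4301 sat 43.0
[[485.4, -88.8, 62.3], [509.3, -64.1, 63.7], [533.0, -40.8, 65.0]]
t 39.0 p [506.6 -89.3 153. ] ya -4.5 g 1.001 gf 0.0 F [ 0.1 -0.9 -0.8]
(np.float64(509.15931405136683), np.float64(-64.79156054656045), 31, -4.6) -> [ 25.   0. 122.] 0.002
```

Call:
play_rows(
  moves=[
    [[25,0,20,0],[25,0,60,0],[25,0,95,0],[25,0,116,0],[25,0,122,0],[25,0,122,0],[25,0,122,0]],
  ],
)

```text
time: 39.9
eef_pos: [508.9, -64.5, 31.4]
tool_rot: [[0.078, 0.997, 0.001], [0.997, -0.078, -0.0], [-0.0, 0.001, -1.0]]
force: [0.3, 0.2, 1.0]
gripper_width: 0.999
grip_force: 0.0
```

Call:
play_rows(
  moves=[
    [[0,0,0,0],[0,0,0,0],[0,0,0,0],[0,0,0,0],[0,0,-20,0],[0,0,-60,0],[0,0,-90,0],[0,0,-90,0]],
  ],
  gripper=0.4,
)

```text
time: 40.9
eef_pos: [509.9, -64.8, 122.8]
tool_rot: [[0.078, 0.997, 0.005], [0.997, -0.078, -0.002], [-0.001, 0.005, -1.0]]
force: [0.5, 0.5, -1.4]
gripper_width: 0.676
grip_force: 30.0
```

Call:
play_rows(
  moves=[
    [[40,-8,0,0],[85,-18,0,0],[130,-28,0,-0.028],[180,-39,0,-0.028],[230,-50,0,-0.028],[280,-60,0,-0.028],[330,-71,0,-0.028],[360,-78,0,-0.028],[372,-80,0,-0.028],[372,-80,0,-0.028],[372,-80,0,-0.028]],
  ],
)

```text
time: 42.28
eef_pos: [457.6, 311.5, 120.2]
tool_rot: [[0.051, 0.999, -0.001], [0.999, -0.051, -0.001], [-0.001, -0.001, -1.0]]
force: [0.4, -0.3, -0.5]
gripper_width: 0.679
grip_force: 30.0
```

```bash
python3 -c "
from h import *
plan((460,312,36,-3))"
```

```text
t 42.3 p [457.6 311.5 120.2] ya -2.9 g 0.679 gf 30.0 F [ 0.4 -0.3 -0.5]
(460, 312, 36, -3) -> [ 1.  2. 84.] 0.001
```

Call:
play_rows(
  moves=[
    [[0,2,30,0],[0,2,55,0],[0,2,72,0],[0,2,81,0],[0,2,84,0],[0,2,85.5,0],[0,2,85.5,0]],
  ],
)

```text
time: 43.15
eef_pos: [460.0, 312.9, 35.8]
tool_rot: [[0.05, 0.999, 0.001], [0.999, -0.05, 0.0], [0.0, 0.001, -1.0]]
force: [-0.5, -0.8, -1.1]
gripper_width: 0.68
grip_force: 30.0
```

Call:
play_rows(
  moves=[
    [[0,0,0,0],[0,0,0,0],[0,0,0,0],[0,0,-20,0],[0,0,-60,0],[0,0,-110,0],[0,0,-150,0],[0,0,-150,0]],
  ],
  gripper=0.85,
)

```text
time: 44.15
eef_pos: [461.8, 313.7, 189.3]
tool_rot: [[0.05, 0.999, 0.007], [0.999, -0.05, 0.003], [0.003, 0.007, -1.0]]
force: [-0.4, 1.3, -0.3]
gripper_width: 0.846
grip_force: 0.0
```

```bash
python3 -c "
from h import *
lid(460,312,60,75)
plan((437,-370,180,-2.5))"
```

```text
lid 3145 sat 43.0
[[437.1, 288.6, 65.2], [461.0, 313.7, 67.7], [484.8, 337.3, 69.0]]
t 44.2 p [460.5 313.1 186.9] ya -2.9 g 0.853 gf 0.0 F [ 0.1  0.5 -1. ]
(437, -370, 180, -2.5) -> [-683.   11.    6.] -0.006
```

Good. Now the third jar.

Call:
play_rows(
  moves=[
    [[-60,1,0,0],[-120,2,0,0],[-180,3,0,0],[-240,4,0,0],[-300,5,0,0],[-360,6,0,0],[-420,7,0,0],[-480,8,0,0],[-540,9,0,0],[-600,10,0,0],[-650,11,0,0],[-683,11,6,0]],
  ],
  gripper=1.0,
)

```text
time: 45.7
eef_pos: [435.4, -371.9, 177.5]
tool_rot: [[0.052, 0.999, -0.001], [0.999, -0.052, 0.001], [0.001, -0.001, -1.0]]
force: [-0.1, -0.0, -0.1]
gripper_width: 0.999
grip_force: 0.0
```

Call:
play_rows(
  moves=[
    [[0,0,0,0],[0,0,0,0],[0,0,0,0]],
  ],
)

```text
time: 46.08
eef_pos: [436.5, -368.6, 178.8]
tool_rot: [[0.049, 0.999, -0.001], [0.999, -0.049, 0.001], [0.001, -0.001, -1.0]]
force: [0.5, -0.7, 0.5]
gripper_width: 1.001
grip_force: 0.0
```

```bash
python3 -c "
from h import *
c,W=jars()
plan((437.5,-370,40,-1.5))"
```

```text
[143. 119.] 1501 z 59.2 c [ 299.8 -305.8] [75.8 37.2] 76.0 mean hue [175. 128. 175.]
[322. 200.] 5296 z 68.6 c [ 436.5 -370.2] [59.7 58. ] 88.6 mean hue [ 12. 210.  96.]
[115. 252.] 2384 z 62.7 c [ 251.4 -418.4] [36.3 58.5] 52.2 mean hue [175. 130. 148.]
[323. 367.] 789 z 54.9 c [ 429.3 -547.6] [21.5 51.4] 87.7 mean hue [156. 131. 124.]
t 46.1 p [ 436.7 -368.7  179.1] ya -2.8 g 0.998 gf 0.0 F [ 0.3 -1.  -0.8]
(437.5, -370, 40, -1.5) -> [ -1.   1. 139.] -0.022
```

Call:
play_rows(
  moves=[
    [[-1,1,40,-0.022],[-1,1,80,-0.022],[-1,1,110,-0.022],[-1,1,132,-0.022],[-1,1,139,-0.022],[-1,1,139,-0.022],[-1,1,139,-0.022]],
  ],
)

```text
time: 47.0
eef_pos: [438.1, -371.6, 41.5]
tool_rot: [[0.028, 1.0, 0.001], [1.0, -0.028, -0.002], [-0.002, 0.001, -1.0]]
force: [-0.2, -0.3, -0.3]
gripper_width: 1.001
grip_force: 0.0
```

Call:
play_rows(
  moves=[
    [[0,0,0,0],[0,0,0,0],[0,0,0,0],[0,0,0,0],[0,0,-20,0],[0,0,-60,0],[0,0,-100,0],[0,0,-110,0],[0,0,-110,0]],
  ],
  gripper=0.4,
)

```text
time: 48.12
eef_pos: [437.5, -371.2, 150.8]
tool_rot: [[0.028, 1.0, 0.001], [1.0, -0.028, -0.001], [-0.001, 0.001, -1.0]]
force: [0.3, -0.0, -0.5]
gripper_width: 0.682
grip_force: 30.0
```

```bash
python3 -c "
from h import *
arc(22,34)"
```

```text
t 48.1 p [ 437.5 -371.2  150.8] ya -1.6 g 0.682 gf 30.0 F [ 0.3 -0.  -0.5]
(np.float64(501.8), np.float64(-151.1), np.float64(102.0), -4.6) -> [222.  58.  49.] 0.052
(np.float64(501.8), np.float64(-151.1), np.float64(94.0), -4.6) -> [222.  58.  57.] 0.052
(np.float64(502.4), np.float64(-143.0), np.float64(87.1), -4.6) -> [230.  58.  64.] 0.052
(np.float64(502.9), np.float64(-137.1), np.float64(78.4), -4.6) -> [236.  59.  72.] 0.052
(np.float64(503.2), np.float64(-133.5), np.float64(68.5), -4.6) -> [240.  59.  82.] 0.052
(np.float64(503.2), np.float64(-132.7), np.float64(57.9), -4.6) -> [240.  59.  93.] 0.052
(np.float64(503.1), np.float64(-134.6), np.float64(47.5), -4.6) -> [238.  59. 103.] 0.052
(np.float64(502.7), np.float64(-139.1), np.float64(38.0), -4.6) -> [234.  59. 113.] 0.052
```

Call:
play_rows(
  moves=[
    [[40,10,0,0],[85,22,0,0.052],[130,34,0,0.052],[175,46,0,0.052],[207,55,0,0.052],[221,58,20,0.052],[221,58,44,0.052],[221,58,53,0.052],[221,58,53,0.052]],
  ],
)

```text
time: 49.25
eef_pos: [500.5, -151.3, 95.8]
tool_rot: [[0.08, 0.997, -0.003], [0.997, -0.08, 0.002], [0.001, -0.003, -1.0]]
force: [1.1, 0.0, -1.9]
gripper_width: 0.68
grip_force: 30.0
```

Call:
play_rows(
  moves=[
    [[0,0,4,0],[4,0,7,0],[8,0,11,0],[11,0,15,0],[14,0,20,0],[16,0,25,0],[17,0,30,0],[18,0,36,0],[18,0,41,0],[18,0,47,0],[16,0,52,0],[16,0,52,0]],
  ],
)

```text
time: 50.75
eef_pos: [503.8, -135.6, 46.1]
tool_rot: [[0.08, 0.997, 0.002], [0.997, -0.08, 0.0], [0.001, 0.002, -1.0]]
force: [1.4, 5.9, 6.4]
gripper_width: 0.677
grip_force: 30.0
```

```bash
python3 -c "
from h import *
plan();prof()"
```

```text
t 50.8 p [ 503.8 -135.6   46.1] ya -4.6 g 0.677 gf 30.0 F [1.4 5.9 6.4]
170 [('w', 88, [40.0, -46.0])]
180 [('w', 89, [34.0, -46.0])]
190 [('b', 122, [43.0, 6.0])]
200 [('b', 126, [40.0, 10.0])]
210 [('b', 131, [37.0, 14.0])]
220 [('b', 136, [35.0, 19.0])]
230 [('b', 137, [32.0, 22.0])]
240 [('b', 142, [30.0, 26.0])]
250 [('b', 144, [28.0, 30.0])]
260 [('b', 148, [26.0, 33.0])]
270 [('b', 152, [24.0, 36.0])]
280 [('b', 156, [22.0, 39.0])]
290 [('b', 158, [20.0, 42.0])]
300 [('b', 162, [19.0, 45.0])]
310 [('w', 152, [26.0, 60.0])]
320 [('w', 140, [25.0, 62.0])]
330 [('w', 188, [22.0, 63.0])]
340 [('b', 166, [8.0, 49.0])]
350 [('b', 153, [-1.0, 44.0])]
360 [('b', 140, [-12.0, 37.0])]
370 [('b', 125, [-24.0, 29.0])]
380 [('b', 72, [17.0, 72.0])]
```

Same state as before (60°). Set it down on its side.

Call:
play_rows(
  moves=[
    [[10,0,0,0],[25,0,0,0],[42,0,2,0],[50,0,7,0],[50,0,11,0],[50,0,13,0],[50,0,13,0]],
  ],
)

```text
time: 51.68
eef_pos: [506.7, -86.3, 32.0]
tool_rot: [[0.08, 0.997, -0.0], [0.997, -0.08, 0.0], [0.0, -0.0, -1.0]]
force: [0.5, 0.3, -1.8]
gripper_width: 0.676
grip_force: 30.0
```

Call:
play_rows(
  moves=[
    [[0,0,0,0],[0,0,0,0],[0,0,0,0],[0,0,0,0],[0,0,-20,0],[0,0,-60,0],[0,0,-100,0],[0,0,-120,0],[0,0,-120,0]],
  ],
  gripper=1.0,
)

```text
time: 52.8
eef_pos: [507.9, -86.4, 153.9]
tool_rot: [[0.08, 0.997, 0.004], [0.997, -0.08, -0.002], [-0.001, 0.004, -1.0]]
force: [0.1, 0.7, 0.8]
gripper_width: 1.001
grip_force: 0.0
```

```bash
python3 -c "
from h import *
c,W=jars(40)
plan((510,-62,33,-4.6))"
```

```text
[321. 165.] 5128 z 59.7 c [509.8 -55.4] [49.3 57.6] 84.2 mean hue [ 11. 217.  68.]
[627. 247.] 692 z 60.0 c [ 743.8 -135.5] [26.7  7.5] 50.3 mean hue [ 11. 216.  45.]
t 52.9 p [507.  -86.1 152.4] ya -4.6 g 0.998 gf 0.0 F [ 0.4 -0.3 -0.2]
(510, -62, 33, -4.6) -> [ 24.   1. 119.] 0.0
```

Call:
play_rows(
  moves=[
    [[26,1,20,0],[26,1,60,0],[26,1,95,0],[26,1,114,0],[26,1,119,0],[26,1,119,0],[26,1,119,0]],
  ],
)

```text
time: 53.72
eef_pos: [510.4, -60.4, 33.9]
tool_rot: [[0.08, 0.997, 0.001], [0.997, -0.08, -0.0], [-0.0, 0.001, -1.0]]
force: [-0.4, -0.0, -0.7]
gripper_width: 1.001
grip_force: 0.0
```

Call:
play_rows(
  moves=[
    [[0,0,0,0],[0,0,0,0],[0,0,0,0],[0,0,0,0],[0,0,-20,0],[0,0,-60,0],[0,0,-90,0],[0,0,-90,0]],
  ],
  gripper=0.4,
)

```text
time: 54.72
eef_pos: [511.5, -60.7, 125.3]
tool_rot: [[0.08, 0.997, 0.005], [0.997, -0.08, -0.002], [-0.001, 0.005, -1.0]]
force: [0.1, -0.2, -1.2]
gripper_width: 0.679
grip_force: 30.0
```

Call:
play_rows(
  moves=[
    [[-25,0,0,0],[-55,0,0,0],[-80,-1,0,0],[-96,-1,10,0],[-96,-1,20,0],[-96,-1,27,0],[-96,-1,27,0]],
  ],
)

```text
time: 55.6
eef_pos: [500.6, -154.6, 95.0]
tool_rot: [[0.079, 0.997, -0.002], [0.997, -0.079, 0.001], [0.001, -0.002, -1.0]]
force: [0.2, -0.4, -1.6]
gripper_width: 0.682
grip_force: 30.0
```

Call:
play_rows(
  moves=[
    [[0,0,3,0],[4,0,6,0],[8,0,9,0],[11,0,12,0],[14,0,16,0],[16,0,20,0],[18,0,25,0],[19,0,30,0],[20,0,36,0],[19,0,42,0],[18,0,48,0],[17,0,52,0]],
  ],
)

```text
time: 57.1
eef_pos: [504.6, -138.4, 46.3]
tool_rot: [[0.079, 0.997, 0.004], [0.997, -0.079, -0.001], [-0.0, 0.004, -1.0]]
force: [0.0, 10.4, 10.3]
gripper_width: 0.677
grip_force: 30.0
```

```bash
python3 -c "
from h import *
plan();prof()"
```

```text
t 57.1 p [ 504.6 -138.4   46.3] ya -4.5 g 0.677 gf 30.0 F [ 0.  10.4 10.3]
170 [('w', 88, [39.0, -46.0])]
180 [('w', 87, [34.0, -46.0])]
190 [('w', 87, [28.0, -46.0])]
200 [('b', 122, [39.0, 8.0])]
210 [('b', 127, [36.0, 12.0])]
220 [('b', 131, [33.0, 17.0])]
230 [('b', 136, [31.0, 21.0])]
240 [('b', 139, [29.0, 25.0])]
250 [('b', 140, [27.0, 28.0])]
260 [('b', 145, [24.0, 32.0])]
270 [('b', 149, [23.0, 35.0])]
280 [('b', 152, [21.0, 38.0])]
290 [('b', 158, [19.0, 41.0])]
300 [('b', 158, [17.0, 43.0])]
310 [('w', 153, [26.0, 60.0])]
320 [('w', 150, [25.0, 63.0])]
330 [('w', 176, [22.0, 64.0])]
340 [('w', 141, [7.0, 50.0])]
350 [('w', 143, [6.0, 52.0])]
360 [('w', 147, [3.0, 53.0])]
370 [('w', 153, [-7.0, 48.0])]
380 [('b', 15, [17.0, 73.0])]
```

Call:
play_rows(
  moves=[
    [[10,0,0,0],[25,0,0,0],[42,0,0,0],[50,0,4,0],[50,0,8,0],[50,0,12,0],[50,0,12,0]],
  ],
)

```text
time: 58.02
eef_pos: [506.2, -89.3, 31.7]
tool_rot: [[0.081, 0.997, -0.001], [0.997, -0.081, 0.0], [0.0, -0.001, -1.0]]
force: [-0.9, 0.1, -1.2]
gripper_width: 0.681
grip_force: 30.0
```

Call:
play_rows(
  moves=[
    [[0,0,0,0],[0,0,0,0],[0,0,0,0],[0,0,0,0],[0,0,-20,0],[0,0,-60,0],[0,0,-100,0],[0,0,-120,0],[0,0,-120,0]],
  ],
  gripper=1.0,
)

```text
time: 59.15
eef_pos: [507.7, -89.4, 153.9]
tool_rot: [[0.08, 0.997, 0.004], [0.997, -0.08, -0.002], [-0.001, 0.004, -1.0]]
force: [1.1, 0.6, -0.3]
gripper_width: 1.002
grip_force: 0.0
```

```bash
python3 -c "
from h import *
m=lid(510,-65);plan((m[0],m[1],31,-4.6))"
```

```text
lid 4281 sat 43.0
[[485.2, -91.5, 62.2], [509.1, -66.6, 63.7], [532.8, -43.3, 65.1]]
t 59.2 p [506.8 -89.1 152.5] ya -4.6 g 1.001 gf 0.0 F [-0.6 -0.8 -0. ]
(np.float64(508.9755835908949), np.float64(-67.36883314358217), 31, -4.6) -> [ 22.   0. 121.] 0.0
```

Call:
play_rows(
  moves=[
    [[22,0,20,0],[22,0,60,0],[22,0,95,0],[22,0,116,0],[22,0,121,0],[22,0,121,0],[22,0,121,0]],
  ],
)

```text
time: 60.08
eef_pos: [508.9, -67.3, 32.0]
tool_rot: [[0.08, 0.997, 0.001], [0.997, -0.08, -0.0], [-0.0, 0.001, -1.0]]
force: [0.2, 0.5, -0.1]
gripper_width: 1.001
grip_force: 0.0
```

Call:
play_rows(
  moves=[
    [[0,0,0,0],[0,0,0,0],[0,0,0,0],[0,0,0,0],[0,0,-20,0],[0,0,-60,0],[0,0,-90,0],[0,0,-90,0]],
  ],
  gripper=0.4,
)

```text
time: 61.08
eef_pos: [510.0, -67.6, 123.3]
tool_rot: [[0.08, 0.997, 0.005], [0.997, -0.08, -0.002], [-0.001, 0.005, -1.0]]
force: [-0.0, 0.0, -1.9]
gripper_width: 0.676
grip_force: 30.0
```

Call:
play_rows(
  moves=[
    [[40,-10,0,0],[85,-22,0,0],[130,-35,0,-0.028],[180,-48,0,-0.028],[230,-61,0,-0.028],[265,-70,0,-0.028],[282,-75,0,-0.028],[284,-75,0,-0.028],[284,-75,0,-0.028]],
  ],
)

```text
time: 62.2
eef_pos: [456.4, 221.1, 120.8]
tool_rot: [[0.053, 0.999, -0.001], [0.999, -0.053, -0.001], [-0.001, -0.001, -1.0]]
force: [-0.0, 0.1, -1.3]
gripper_width: 0.68
grip_force: 30.0
```

```bash
python3 -c "
from h import *
plan((458,222,35,-3))"
```

```text
t 62.2 p [456.4 221.1 120.8] ya -3.0 g 0.68 gf 30.0 F [-0.   0.1 -1.3]
(458, 222, 35, -3) -> [ 1.  2. 86.] -0.0
```

Call:
play_rows(
  moves=[
    [[0,2,30,0],[0,2,55,0],[0,2,72,0],[0,2,81,0],[0,2,84,0],[0,2,85.5,0],[0,2,85.5,0]],
  ],
)

```text
time: 63.08
eef_pos: [458.7, 222.1, 36.3]
tool_rot: [[0.052, 0.999, 0.001], [0.999, -0.052, 0.0], [0.0, 0.001, -1.0]]
force: [0.5, -0.5, -1.4]
gripper_width: 0.675
grip_force: 30.0
```

Call:
play_rows(
  moves=[
    [[0,0,0,0],[0,0,0,0],[0,0,0,0],[0,0,-20,0],[0,0,-60,0],[0,0,-110,0],[0,0,-150,0],[0,0,-170,0],[-100,0,-170,0],[-200,0,-170,0],[-250,0,-170,0]],
  ],
  gripper=0.85,
)

```text
time: 64.45
eef_pos: [448.2, 33.2, 206.1]
tool_rot: [[0.051, 0.999, 0.001], [0.999, -0.051, -0.0], [-0.0, 0.001, -1.0]]
force: [-0.2, -0.3, 0.3]
gripper_width: 0.849
grip_force: 0.0
```

```bash
python3 -c "
from h import *
c=cam('top');plan();save(c['img'][90:290,100:480],'tend',2)
W=cloud(c)
for x,y in ((463,413),(461,313),(458,222)):
    m=(abs(W[...,0]-x)<45)&(abs(W[...,1]-y)<45)&(W[...,2]>60)&(W[...,2]<85);P=W[m];print(len(P),np.percentile(P,[5,50,95],axis=0).round().tolist() if len(P) else '')
"
```

```text
t 64.5 p [448.3  26.5 206. ] ya -3.2 g 0.849 gf 0.0 F [ 3.1 -3.5 -0.8]
296 [[440.0, 388.0, 64.0], [460.0, 410.0, 68.0], [483.0, 434.0, 72.0]]
288 [[437.0, 289.0, 64.0], [459.0, 310.0, 68.0], [480.0, 333.0, 72.0]]
36 [[448.0, 235.0, 64.0], [463.0, 242.0, 68.0], [477.0, 247.0, 71.0]]
```

View pics/tend.png

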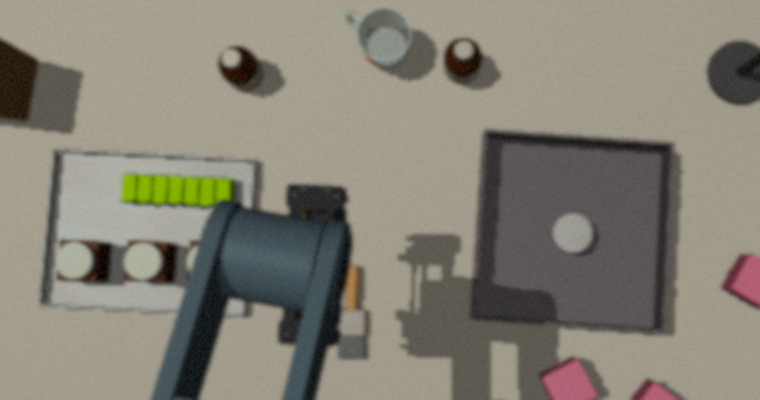

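The arm hides the third jar at (200,260). I'll move clear and check it.

Call:
play_rows(
  moves=[
    [[-60,0,0,0],[-120,0,0,0],[-180,0,0,0],[-240,0,0,0],[-300,0,0,0],[-300,0,0,0],[-300,0,0,0],[-300,0,0,0]],
  ],
)

```text
time: 65.5
eef_pos: [433.1, -263.3, 205.6]
tool_rot: [[0.05, 0.999, -0.0], [0.999, -0.05, 0.001], [0.001, -0.0, -1.0]]
force: [-0.0, -0.4, -0.0]
gripper_width: 0.848
grip_force: 0.0
```

```bash
python3 -c "
from h import *
c=cam('top');plan();save(c['img'][90:290,100:480],'tend2',2)
W=cloud(c)
for x,y in ((463,413),(461,313),(458,222)):
    m=(abs(W[...,0]-x)<45)&(abs(W[...,1]-y)<45)&(W[...,2]>60)&(W[...,2]<85);P=W[m];print(len(P),np.percentile(P,[5,50,95],axis=0).round().tolist() if len(P) else '')
"
```

```text
t 65.5 p [ 433.2 -263.4  205.7] ya -2.9 g 0.85 gf 0.0 F [-0.1 -0.4  0.7]
290 [[439.0, 389.0, 64.0], [460.0, 411.0, 68.0], [483.0, 434.0, 72.0]]
281 [[437.0, 289.0, 64.0], [459.0, 311.0, 68.0], [480.0, 333.0, 72.0]]
282 [[436.0, 198.0, 64.0], [456.0, 221.0, 68.0], [479.0, 243.0, 72.0]]
```

View pics/tend2.png

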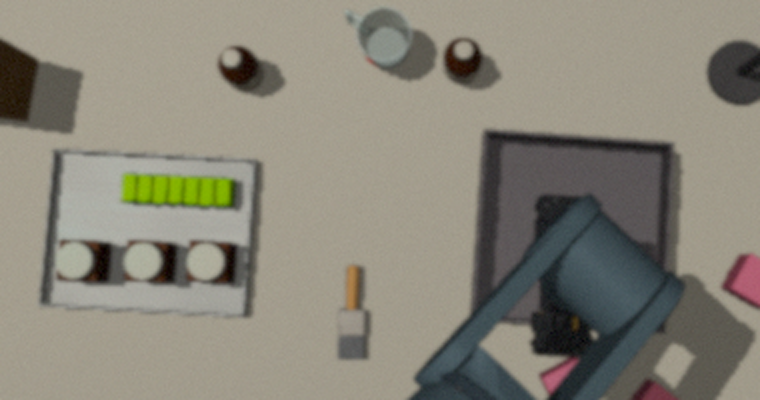

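The organizer at (178,190) and three upright jars at (75,260), (147,260) and (208,260) are on the tray, and everything else is where it was.

```bash
python3 -c "
from cell import ctrl
print(ctrl.finish_job())"
```

```text
the job is handed in; nothing more can be done
None
```

I've handed the job in at about 65 s of the 210 s limit: the organizer lies right way up on the tray, the three jars from the bin stand lid-up beside it, and the tin, cup, bottles and brush are where they were.

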